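Put the screwdriver away in its carrier and latch it

TASK

Pull the long screwdriver out of its upright tube and lay it in the two saddles of the tool carrier, handle in the wide saddle and blade in the narrow one, roughly centred lengthwise. Then swing the carrier's steel hold-down bar over the blade until it rests fully home in its catch. Leave the punch, the wrench and the can where they are.

Things in the scene. Friction and masses are not known exactly. Their poses are not given: they have to be found in the camera images.
- driver: Screwdriver 185 mm long, about 0.16 kg: black eight-sided handle 28 mm thick, 100 mm long (last 12 mm tapered), round steel blade 9 mm thick, 85 mm long. Origin on its axis at the shoulder where handle meets blade; z runs from the shoulder to the butt. It starts upright, blade down in one of the holder's tubes, the shoulder resting on the rim.
- driver_tip (a point): Tip of the blade, 85 mm from the shoulder.
- driver_butt (a point): Butt end of the handle, 100 mm from the shoulder.
- holder: Holder bolted to the bench: grey foot 80 x 170 x 12 mm (x, y, z) with two upright steel tubes, 36 mm outside, 18 mm bore, rims 108 mm above the bench, centred at y = +50 and -50 mm. Origin at the centre of its underside. One tube holds the screwdriver, the other the punch.
- punch: Bystander: dark steel drift punch 140 mm long, 15 mm thick with a 20 mm head, upright in the other tube, its top 157 mm above the bench. Origin at its lower end, z up along it.
- carrier: Tool carrier bolted to the bench: grey base 220 x 125 x 8 mm with two dark steel saddles standing across it. Origin at the centre of its underside. A stored screwdriver lies along x, its axis at y = 0, z = 46 mm, butt towards +x, shoulder at about x = -7 mm (10 mm either way is fine). From x = -15 to +60 mm there is only the base.
- saddle_wide (a point): Middle of the floor of the wide saddle, for the handle, at x = 73, y = 0, z = 32 mm in the carrier's frame. The saddle is 20 mm thick along x; its slot is 34 mm wide, straight up to z = 50 mm, then flared lips up to z = 65 mm.
- saddle_narrow (a point): Middle of the floor of the narrow saddle, for the blade, at x = -68.5, y = 0, z = 41.5 mm in the carrier's frame. The saddle is 13 mm thick along x; its slot is 15 mm wide, straight up to z = 50 mm, then flared lips up to z = 65 mm.
- catch (a point): Catch in which the bar rests, at x = -37, y = -44, z = 52 mm in the carrier's frame: a post with two prongs 18 mm apart (along x) reaching up to z = 71 mm, 30 mm wide over all and 12 mm thick along y.
- bar (a joint): Angle of the hold-down bar in rad: 0 lying level across the blade, home in its catch; 1.57 upright; it starts at about 2, leaning out away from the carrier, and stays where it is left (stiff hinge, about 0.1 N m).
- bar_hinge (a point): Hinge axis of the bar, at x = -37, y = +45, z = 58 mm in the carrier's frame, running along the carrier's x between two cheeks 36 mm over all and up to z = 67 mm. The steel bar is 14 mm wide (along x), 8 mm thick and 95 mm long from hinge to tip; closed, it points to the carrier's -y.
- bar_tip (a point): Free end of the bar, 95 mm from the hinge.
- wrench: Bystander: steel wrench 180 mm long lying on the bench. Origin under its middle.
- can: Bystander: bare metal can, 66 mm across and 130 mm tall, standing on the bench. Origin at the centre of its base.
Mind the look-alikes: they are no part of the job. What is shaped like the driver but orange is not meant. Leave any blue look-alike of the holder alone.

How it is judged:
On the way, in this order (a step that is already met when the one before it is completed fails the run):
1. the screwdriver is pulled out: its tip is above the rims of the holder (z of driver_tip in the frame of holder above 0.108 m), for 0.1 s.
2. the screwdriver lies in both saddles while the bar is still open (y of driver in the frame of carrier between -0.006 and 0.006 m and z of driver in the frame of carrier between 0.04 and 0.052 m and x of driver in the frame of carrier between -0.022 and 0.01 m and x of driver_tip in the frame of carrier below -0.07 m and angle between the z axis of driver and the x axis of carrier, either way round below 0.08 rad and value of joint bar above 1 rad), for 0.2 s.
At the end, for the whole second after the job is handed in: Screwdriver at rest in both saddles, handle in the wide one: axis within 0.08 rad of the carrier's x, shoulder at y within 6 mm, z 40 to 52 mm, x -22 to +10 mm in the carrier's frame. Bar home in its catch (below 0.07 rad). Punch, wrench and can within 30 mm of their starts (y of driver in the frame of carrier between -0.006 and 0.006 m and z of driver in the frame of carrier between 0.04 and 0.052 m and x of driver in the frame of carrier between -0.022 and 0.01 m and x of driver_tip in the frame of carrier below -0.07 m and angle between the z axis of driver and the x axis of carrier, either way round below 0.08 rad and value of joint bar below 0.07 rad and linear speed of driver below 0.02 m/s and distance of each of punch, wrench, can from where it was at the start of the episode below 0.03 m); the robot touches nothing.
It fails at once if the punch, the wrench or the can is moved by more than 50 mm (distance of any of punch, wrench, can from where it was at the start of the episode above 0.05 m).
It also fails if it takes over 61 s, if anything falls off the work surface, if the arm or the gripper's body presses on something with over 40 N, if the wrist force passes 120 N, or if a joint passes its speed limit or range.

ROBOT

A 6-joint arm with a two-finger parallel gripper is mounted at the origin on the work surface. World frame = base frame: x ahead of the robot, y to its left, z up, the work surface at z = 0. Lengths are in m, angles in rad, forces in N, time in s.
With the tool pointing down it reaches from about 0.3 to 0.775 m from the base axis. Payload 14.6 kg.
Tool frame: the origin (TCP) lies on the centre line of the jaws, within the pads' length; the fingertips stand 19 mm ahead of it and the grasp point (between the pads) is the TCP; y points along the fingers, x is the direction in which the jaws open and shut, and the axes are right-handed (so a half turn about y gives the same grasp; the last joint's range is limited). The gripper opens to 94 mm and grips with 3 to 60 N. Pads are 16 mm wide; open, the fingers measure 119 mm over their backs; the gripper's body (75 mm by 177 mm) begins 78 mm behind the grasp point.
Start: joints at [-1.287, 0.3, 1.521, -0, 1.321, -0.067], TCP at [0.189, -0.516, 0.224] pointing down, gripper open.
Joint ranges: [-3.03, 3.03], [-0.79, 2.21], [0.23, 2.52], [-1.04, 4.18], [0, 3.07], [-2.55, 2.55]. Speed limits (rad/s): [2.22, 2.22, 2.57, 3.14, 3.14, 3.14].

INTERFACE

Orientations are given as [roll, pitch, yaw] about the fixed x, y, z axes, in that order (R = Rz(yaw) Ry(pitch) Rx(roll)).
In Python, from station import get_obs, cams, workorder gives the robot as it stands.
- The arm moves only by the shell command python3 -m handwheel 'ROWS' [FORCE]. ROWS is JSON, a list of rows, each an object of numbers: "fingers": the opening, from -1 (shut) to 1 (fully open); "x", "y", "z": the shift along the tool's x, y, z in m; "spin": the turn about the tool's y in degrees. In form: [{"fingers": .., "x": .., "y": .., "z": .., "spin": ..}, ...]. A call has exactly 10 rows; each row is the pose to reach, as a shift and turn from the pose commanded when the call began, along the tool's axes at that moment; what a row does not reach only later rows make up. A row lasts 1/10 s, in which the tool goes at most 50 mm and 8.59 degrees, less where a joint would pass 70% of its speed; a pose out of reach is approached as far as the arm can. A call with a gripper value outside its range is refused whole. The fingers move at their own pace and stop on an object; FORCE is the grip in N (left out, the last holds). Time passes only in rows, so rows that repeat a pose let the fingers close, or fill a call up. It gives the time, the measured TCP pose, the force and the opening at its end, in the units of the state.
- get_obs(): the state, without advancing time (a new reading comes with each control period).
- cams.camera(name): name is "side" or "top"; returns (picture, depth): 420x560x3 uint8, red, green, blue; 420x560 float32, m along the optical axis (not along the pixel's ray), 0 where there is no reading.
- cams.get_calibration(name): a dict with "fx", "fy", "cx", "cy" (pixels), "view" (4x4, takes a point from world to camera coordinates). Camera axes: x right, y down, z forward; pixel columns grow to the right and rows downward; lengths in m; the calibration is good to about 2 mm. A picture is of the moment at which its call begins. get_calibration takes no time and is no camera call.
- workorder.hand_in(): hands the job in, once; it reports no verdict.
The state is a dict: "time_s": time; "qpos": joint angles; "joint_vel": joint speeds; "tau": joint torques, N m; "ee_pos": TCP position; "eef_rot": TCP orientation; "force": force on the tool from outside, world axes, zero at the start; "moment": the same for the moment, N m; "grip_width": finger opening in m.
Only numpy, scipy, OpenCV 4.12 (cv2) and the standard library are available. Lean on these libraries where they do the work, as an engineer would, in place of code of your own. Each camera call takes 0.05 s, during which the arm holds its last target. There are 200 camera calls.

## Working session

There is one attempt and no reset: what is moved stays moved. The work goes in short steps, Python scripts to look and compute and a shell command to move; the robot and the scene stay as the last step left them, time stands still between calls to the robot, and variables do not carry over. Pictures are saved under pics/ and viewed, about 8 in all and at most 12, crops included, and the job is handed in when it is done.

```bash
mkdir -p pics; ls; python3 - <<'E'
from station import get_obs,cams
import cv2,numpy as np
o=get_obs();print(o)
for n in("top","side"):
    p,d=cams.camera(n);cv2.imwrite(f"pics/{n}0.png",p[:,:,::-1]);np.save(f"pics/{n}0.npy",d)
    c=cams.get_calibration(n);print(n,c)
E
```

```text
pics
{'time_s': 0.0, 'qpos': array([-1.28662454e+00,  3.00477466e-01,  1.52159516e+00,  2.25456464e-06,
        1.32071827e+00, -6.65861966e-02]), 'joint_vel': array([ 4.16242621e-04,  7.27759425e-04, -1.14593662e-03, -4.81414404e-04,
       -1.48066882e-03, -2.91535995e-05]), 'tau': array([-2.98455932e-03, -5.31811988e+01, -3.52745640e+01,  7.07150088e-02,
        2.43874040e-02, -8.84358724e-05]), 'ee_pos': array([ 0.18891962, -0.51626827,  0.22387688]), 'eef_rot': array([-1.57071442e+00,  1.19544759e-03, -1.22003885e+00]), 'force': array([-0.49499436,  1.19005324,  0.7822954 ]), 'moment': array([-0.03263245,  0.02440362, -0.03804225]), 'grip_width': 0.09357737655807491}
top {'fx': 404.300726987409, 'fy': 404.300726987409, 'cx': 280.4076959671626, 'cy': 210.60727915497648, 'view': array([[ 0.00110832, -0.99929065, -0.03764254,  0.03232483],
       [-0.99314667,  0.00329933, -0.11682814,  0.60317325],
       [ 0.11686947,  0.03751405, -0.99243852,  0.9530062 ],
       [ 0.        ,  0.        ,  0.        ,  1.        ]])}
side {'fx': 490.1584555448187, 'fy': 490.1584555448187, 'cx': 283.1957045413437, 'cy': 220.58693611283832, 'view': array([[-0.83749115, -0.54636036, -0.00994612,  0.47882442],
       [-0.29871876,  0.47298186, -0.82888797,  0.28958989],
       [ 0.45757587, -0.69121525, -0.55932621,  0.76505386],
       [ 0.        ,  0.        ,  0.        ,  1.        ]])}
```

View pics/top0.png

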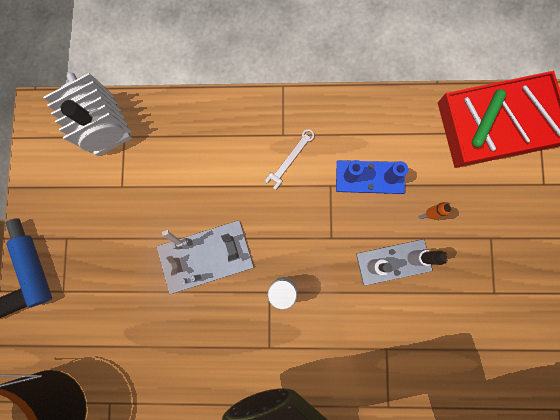

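View pics/side0.png

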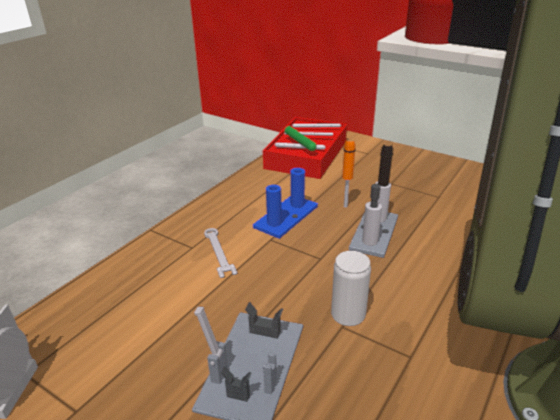

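The top view shows the grey carrier at about (205,257), with its wide saddle on the right and the open bar at (178,238). The grey holder is at (395,262), the black driver at (432,257) and the punch at (380,266). The can is at (282,294). The side view agrees, and the driver stands in the far tube. Next I measure these.

```bash
cat > h.py <<'E'
import numpy as np,cv2
from station import get_obs,cams
def pts(n,d):
    c=cams.get_calibration(n);v,u=np.mgrid[:420,:560]
    P=np.stack([(u-c['cx'])/c['fx']*d,(v-c['cy'])/c['fy']*d,d,np.ones_like(d)],-1)
    W=P@np.linalg.inv(c['view']).T; W=W[...,:3]; W[d<=0]=np.nan; return W
def ray(n,u,v,z):
    c=cams.get_calibration(n);M=np.linalg.inv(c['view']);o=M[:3,3]
    r=M[:3,:3]@[(u-c['cx'])/c['fx'],(v-c['cy'])/c['fy'],1]; return o+r*(z-o[2])/r[2]
def carr(): # carrier->world
    z=np.load('carrier.npy');return z
E
python3 - <<'E'
from h import *
im=cv2.imread('pics/top0.png');W=pts('top',np.load('pics/top0.npy').astype(float))
hsv=cv2.cvtColor(im,cv2.COLOR_BGR2HSV)
print('bench z',np.nanmedian(W[200:210,200:300,2]))
for name,(u0,u1,v0,v1),h in(('carrier',(145,265,210,305),.008),('holder',(345,450,228,300),.012)):
    m=np.zeros((420,560),np.uint8);s=np.s_[v0:v1,u0:u1]
    m[s]=((hsv[s][...,1]<70)*255)
    c=max(cv2.findContours(m,0,2)[0],key=cv2.contourArea)
    # low points only, projected to plane by ray
    lo=(m>0)&(np.abs(W[...,2]-h)<.006)
    v,u=np.nonzero(lo);q=np.array([ray('top',a,b,h)[:2] for a,b in zip(u,v)])
    r=cv2.minAreaRect((q*1000).astype(np.float32));print(name,len(q),r,cv2.boxPoints(r).tolist())
    print(' median z low',np.nanmedian(W[lo][:,2]))
# high features
for nm,(u0,u1,v0,v1),zl in(('driver',(405,455,240,275),.17),('punch',(365,400,250,285),.145),('can',(260,305,275,315),.12),('bar',(150,200,222,260),.10)):
    w=W[v0:v1,u0:u1].reshape(-1,3);w=w[w[:,2]>zl];print(nm,len(w),w.mean(0),w.min(0),w.max(0))
W2=pts('side',np.load('pics/side0.npy').astype(float))
for nm,(u0,u1,v0,v1),zl in(('driver',(375,400,140,190),.12),('punch',(366,384,180,215),.115),('bar',(190,220,300,345),.08)):
    w=W2[v0:v1,u0:u1].reshape(-1,3);w=w[(w[:,2]>zl)&(w[:,2]<.25)&(w[:,0]<.7)];print('side',nm,len(w),w.mean(0),w.min(0),w.max(0))
for n in('top','side'): print(n,np.linalg.inv(cams.get_calibration(n)['view'])[:3,3])
E
```

```text
bench z 0.0004986804106831277Traceback (most recent call last):
  File "<stdin>", line 11, in <module>
  File "h.py", line 8, in ray
    c=cams.get_calibration(n);M=np.linalg.inv(c['view']);o=M[:3,3]
ValueError: time passes only in moves, steps and waits
```

```bash
cat > h.py <<'E'
import numpy as np,cv2
from station import get_obs,cams
CAL={n:cams.get_calibration(n) for n in('top','side')}
def ray(n,u,v,z):
    c=CAL[n];M=np.linalg.inv(c['view']);o=M[:3,3]
    u=np.asarray(u,float);v=np.asarray(v,float)
    r=np.stack([(u-c['cx'])/c['fx'],(v-c['cy'])/c['fy'],np.ones_like(u)],-1)@M[:3,:3].T
    return o+r*((z-o[2])/r[...,2])[...,None]
def pts(n,d):
    c=CAL[n];v,u=np.mgrid[:420,:560]
    P=np.stack([(u-c['cx'])/c['fx']*d,(v-c['cy'])/c['fy']*d,d,np.ones_like(d)],-1)
    W=(P@np.linalg.inv(c['view']).T)[...,:3]; W[d<=0]=np.nan; return W
def snap(n,name):
    p,d=cams.camera(n);im=p[:,:,::-1].copy();cv2.imwrite(f'pics/{name}.png',im);return im,pts(n,d.astype(float))
E
python3 - <<'E'
from h import *
np.set_printoptions(precision=4,suppress=True)
im=cv2.imread('pics/top0.png');W=pts('top',np.load('pics/top0.npy').astype(float))
hsv=cv2.cvtColor(im,cv2.COLOR_BGR2HSV)
for name,(u0,u1,v0,v1),h in(('carrier',(145,265,210,305),.008),('holder',(345,450,228,300),.012)):
    m=np.zeros((420,560),bool);s=np.s_[v0:v1,u0:u1]
    m[s]=hsv[s][...,1]<70
    lo=m&(np.abs(W[...,2]-h)<.006)
    lo=cv2.morphologyEx(lo.astype(np.uint8),cv2.MORPH_OPEN,np.ones((3,3)))>0
    v,u=np.nonzero(lo);q=ray('top',u,v,h)[:,:2]
    r=cv2.minAreaRect((q*1000).astype(np.float32));print(name,len(q),r,cv2.boxPoints(r).tolist(),np.nanmedian(W[lo][:,2]))
for nm,(u0,u1,v0,v1),zl in(('driver',(405,455,240,275),.17),('punch',(365,400,250,285),.145),('can',(260,305,275,315),.12),('bar',(150,200,222,260),.10)):
    w=W[v0:v1,u0:u1].reshape(-1,3);w=w[w[:,2]>zl];print(nm,len(w),w.mean(0),w.min(0),w.max(0))
W2=pts('side',np.load('pics/side0.npy').astype(float))
for nm,(u0,u1,v0,v1),zl in(('driver',(375,400,140,190),.12),('punch',(366,384,180,215),.115),('bar',(190,220,300,345),.08)):
    w=W2[v0:v1,u0:u1].reshape(-1,3);w=w[(w[:,2]>zl)&(w[:,2]<.25)&(w[:,0]<.7)];print('side',nm,len(w),w.mean(0),w.min(0),w.max(0))
for n in CAL: print(n,np.linalg.inv(CAL[n]['view'])[:3,3])
E
```

```text
carrier 3619 ((491.3783264160156, 223.0933074951172), (124.24462890625, 219.5972442626953), 17.464689254760742) [[399.16717529296875, 309.1864318847656], [465.072265625, 99.712158203125], [583.5894775390625, 137.00018310546875], [517.6843872070312, 346.4744567871094]] 0.00880995702341636
holder 1651 ((478.9183654785156, -244.1842498779297), (79.48416900634766, 169.4063262939453), 12.088266372680664) [[422.3191223144531, -169.6820068359375], [457.7959289550781, -335.3319396972656], [535.517578125, -318.6864929199219], [500.0408020019531, -153.03656005859375]] 0.012564695634900369
driver 198 [ 0.4896 -0.2909  0.1921] [ 0.4763 -0.3076  0.1703] [ 0.5024 -0.2793  0.2095]
punch 79 [ 0.4691 -0.1953  0.1564] [ 0.4592 -0.2046  0.1456] [ 0.4779 -0.1867  0.1616]
can 671 [0.4111 0.0245 0.1301] [ 0.381  -0.0058  0.1201] [0.4424 0.0554 0.136 ]
bar 98 [0.5374 0.2747 0.1329] [0.5263 0.2674 0.1001] [0.5483 0.2857 0.156 ]
side driver 460 [ 0.4835 -0.2808  0.1645] [ 0.4576 -0.3066  0.12  ] [ 0.5009 -0.1888  0.2074]
side punch 191 [ 0.4679 -0.2022  0.1391] [ 0.4573 -0.2875  0.1152] [ 0.4977 -0.1852  0.1585]
side bar 352 [0.5329 0.2754 0.1206] [0.5231 0.2632 0.0809] [0.5474 0.2835 0.1527]
top [ 0.4876 -0.0054  1.0175]
side [0.1374 0.6535 0.6727]
```

Carrier centre is (0.4914, 0.2231) with its x axis at -72.5°. The driver is at (0.4894, -0.2931). Next I move to a hover above it and turn the jaws to yaw 17.5°.

```bash
python3 -m handwheel '[{"fingers":1,"x":0,"y":-0.04,"z":0,"spin":-8},{"fingers":1,"x":0,"y":-0.08,"z":0,"spin":-16},{"fingers":1,"x":-0.012,"y":-0.086,"z":0.04,"spin":-24},{"fingers":1,"x":-0.025,"y":-0.086,"z":0.08,"spin":-32},{"fingers":1,"x":-0.04,"y":-0.086,"z":0.13,"spin":-40},{"fingers":1,"x":-0.055,"y":-0.086,"z":0.18,"spin":-48},{"fingers":1,"x":-0.07,"y":-0.086,"z":0.23,"spin":-56},{"fingers":1,"x":-0.085,"y":-0.086,"z":0.28,"spin":-64},{"fingers":1,"x":-0.1,"y":-0.086,"z":0.325,"spin":-72},{"fingers":1,"x":-0.106,"y":-0.086,"z":0.359,"spin":-80}]' 20
python3 -c "
from station import get_obs;o=get_obs();print(o['ee_pos'],o['eef_rot'])"
```

```text
time_s: 1.1
ee_pos: [0.4913, -0.2914, 0.3103]
eef_rot: [-1.57, 0.0, 0.183]
force: [-0.4, -1.9, -0.9]
grip_width: 0.0941
[ 0.49132876 -0.29138229  0.31034233] [-1.57047401e+00  1.19519371e-04  1.83154761e-01]
```

```bash
python3 -m handwheel '[{"fingers":1,"x":0,"y":0,"z":0,"spin":-7.4},{"fingers":1,"x":0,"y":0.03,"z":0,"spin":-7.4},{"fingers":1,"x":0,"y":0.06,"z":0,"spin":-7.4},{"fingers":1,"x":0,"y":0.09,"z":0,"spin":-7.4},{"fingers":1,"x":0,"y":0.12,"z":0,"spin":-7.4},{"fingers":1,"x":0,"y":0.15,"z":0,"spin":-7.4},{"fingers":1,"x":0,"y":0.167,"z":0,"spin":-7.4},{"fingers":1,"x":0,"y":0.167,"z":0,"spin":-7.4},{"fingers":0,"x":0,"y":0.167,"z":0,"spin":-7.4},{"fingers":-0.4,"x":0,"y":0.167,"z":0,"spin":-7.4}]' 20
python3 -m handwheel '[{"fingers":-1,"x":0,"y":0,"z":0,"spin":0},{"fingers":-1,"x":0,"y":0,"z":0,"spin":0},{"fingers":-1,"x":0,"y":0,"z":0,"spin":0},{"fingers":-1,"x":0,"y":0,"z":0,"spin":0},{"fingers":-1,"x":0,"y":0,"z":0,"spin":0},{"fingers":-1,"x":0,"y":0,"z":0,"spin":0},{"fingers":-1,"x":0,"y":0,"z":0,"spin":0},{"fingers":-1,"x":0,"y":0,"z":0,"spin":0},{"fingers":-1,"x":0,"y":0,"z":0,"spin":0},{"fingers":-1,"x":0,"y":0,"z":0,"spin":0}]' 20
```

```text
time_s: 2.1
ee_pos: [0.4902, -0.2939, 0.1448]
eef_rot: [-1.572, -0.001, 0.305]
force: [-1.3, -0.1, 0.2]
grip_width: 0.0817
time_s: 3.1
ee_pos: [0.4897, -0.2936, 0.1434]
eef_rot: [-1.571, -0.0, 0.305]
force: [-0.2, 0.1, -0.9]
grip_width: 0.0279
```

```bash
python3 -m handwheel '[{"fingers":-1,"x":0,"y":-0.015,"z":0,"spin":0},{"fingers":-1,"x":0,"y":-0.035,"z":0,"spin":0},{"fingers":-1,"x":0,"y":-0.055,"z":0,"spin":0},{"fingers":-1,"x":0,"y":-0.075,"z":0,"spin":0},{"fingers":-1,"x":0,"y":-0.095,"z":0,"spin":0},{"fingers":-1,"x":0,"y":-0.115,"z":0,"spin":0},{"fingers":-1,"x":0,"y":-0.135,"z":0,"spin":0},{"fingers":-1,"x":0,"y":-0.15,"z":0,"spin":0},{"fingers":-1,"x":0,"y":-0.16,"z":0,"spin":0},{"fingers":-1,"x":0,"y":-0.16,"z":0,"spin":0}]' 20
python3 -m handwheel '[{"fingers":-1,"x":0.02,"y":0,"z":0.02,"spin":0},{"fingers":-1,"x":0.04,"y":0,"z":0.06,"spin":0},{"fingers":-1,"x":0.06,"y":0,"z":0.1,"spin":0},{"fingers":-1,"x":0.08,"y":0,"z":0.14,"spin":0},{"fingers":-1,"x":0.1,"y":0,"z":0.18,"spin":0},{"fingers":-1,"x":0.12,"y":0,"z":0.22,"spin":0},{"fingers":-1,"x":0.14,"y":0,"z":0.26,"spin":0},{"fingers":-1,"x":0.16,"y":0,"z":0.3,"spin":0},{"fingers":-1,"x":0.175,"y":0,"z":0.335,"spin":0},{"fingers":-1,"x":0.181,"y":0,"z":0.355,"spin":0}]' 20
python3 - <<'E'
from h import *
snap('side','s1')
E
```

```text
time_s: 4.1
ee_pos: [0.4899, -0.2937, 0.3044]
eef_rot: [-1.572, -0.001, 0.305]
force: [0.6, -0.8, -0.9]
grip_width: 0.0275
time_s: 5.1
ee_pos: [0.5553, 0.1021, 0.302]
eef_rot: [-1.57, 0.002, 0.307]
force: [0.5, -0.4, -1.1]
grip_width: 0.0279
```

View pics/s1.png

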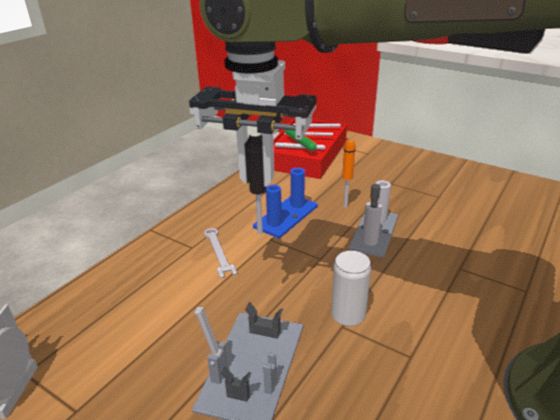

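The driver hangs vertical in the jaws, tip near (259,232). Next I touch the tip on the bench and drag with a light grip so the driver tilts.

```bash
python3 -m handwheel '[{"fingers":-1,"x":0,"y":0.03,"z":0,"spin":0},{"fingers":-1,"x":0,"y":0.06,"z":0,"spin":0},{"fingers":-1,"x":0,"y":0.09,"z":0,"spin":0},{"fingers":-1,"x":0,"y":0.12,"z":0,"spin":0},{"fingers":-1,"x":0,"y":0.145,"z":0,"spin":0},{"fingers":-1,"x":0,"y":0.165,"z":0,"spin":0},{"fingers":-1,"x":0,"y":0.178,"z":0,"spin":0},{"fingers":-1,"x":0,"y":0.178,"z":0,"spin":0},{"fingers":-1,"x":0,"y":0.178,"z":0,"spin":0},{"fingers":-1,"x":0,"y":0.178,"z":0,"spin":0}]' 20
python3 -m handwheel '[{"fingers":-1,"x":0,"y":0,"z":0,"spin":0},{"fingers":-1,"x":0,"y":0.006,"z":0,"spin":0},{"fingers":-1,"x":0,"y":0.0075,"z":-0.005,"spin":0},{"fingers":-1,"x":0,"y":0.008,"z":-0.0105,"spin":0},{"fingers":-1,"x":0,"y":0.009,"z":-0.021,"spin":0},{"fingers":-1,"x":0,"y":0.0115,"z":-0.031,"spin":0},{"fingers":-1,"x":0,"y":0.0145,"z":-0.041,"spin":0},{"fingers":-1,"x":0,"y":0.0185,"z":-0.051,"spin":0},{"fingers":-1,"x":0,"y":0.0235,"z":-0.06,"spin":0},{"fingers":-1,"x":0,"y":0.0235,"z":-0.06,"spin":0}]' 6
python3 - <<'E'
from h import *
snap('side','s2')
E
```

```text
time_s: 6.15
ee_pos: [0.5561, 0.0994, 0.1265]
eef_rot: [-1.571, -0.002, 0.305]
force: [0.1, -0.1, -1.7]
grip_width: 0.0274
time_s: 7.15
ee_pos: [0.5739, 0.0406, 0.1013]
eef_rot: [-1.571, 0.0, 0.304]
force: [0.8, -1.9, 5.0]
grip_width: 0.0278
```

View pics/s2.png

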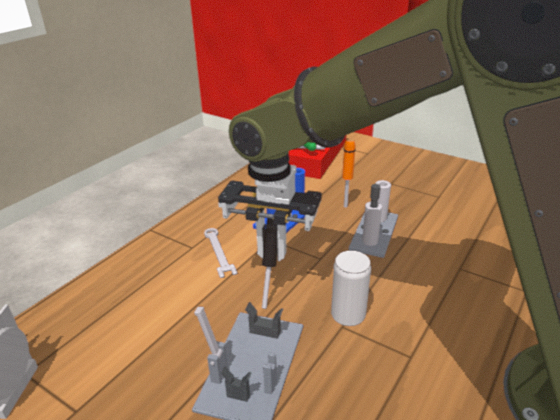

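```bash
python3 - <<'E'
from h import *
np.set_printoptions(precision=4,suppress=True)
W=None
t=ray('side',265.,305.,.003);print(t)
g=np.array([.5739,.0406]);d=t[:2]-g;zt=np.array([-.3,.954]);xt=np.array([.954,.3])
print('along z',d@zt,'x',d@xt,'tilt',np.degrees(np.arctan2(d@zt,.1)))
print(get_obs()['force'])
E
```

```text
[0.5547 0.0909 0.003 ]
along z 0.05368994741978135 x -0.0032070659658164583 tilt 28.231327742198054
[0.2618 0.316  1.2096]
```

```bash
python3 -m handwheel '[{"fingers":-1,"x":0,"y":0.007,"z":-0.009,"spin":0},{"fingers":-1,"x":0,"y":0.013,"z":-0.017,"spin":0},{"fingers":-1,"x":0,"y":0.02,"z":-0.0245,"spin":0},{"fingers":-1,"x":0,"y":0.0277,"z":-0.0315,"spin":0},{"fingers":-1,"x":0,"y":0.036,"z":-0.038,"spin":0},{"fingers":-1,"x":0,"y":0.0445,"z":-0.0435,"spin":0},{"fingers":-1,"x":0,"y":0.0535,"z":-0.048,"spin":0},{"fingers":-1,"x":0,"y":0.063,"z":-0.052,"spin":0},{"fingers":-1,"x":0,"y":0.069,"z":-0.054,"spin":0},{"fingers":-1,"x":0,"y":0.069,"z":-0.054,"spin":0}]' 6
python3 -m handwheel '[{"fingers":-1,"x":0,"y":0,"z":0,"spin":0},{"fingers":-1,"x":0,"y":0,"z":0,"spin":0},{"fingers":-1,"x":0,"y":-0.02,"z":0,"spin":0},{"fingers":-1,"x":0,"y":-0.04,"z":0,"spin":0},{"fingers":-1,"x":0,"y":-0.06,"z":0,"spin":0},{"fingers":-1,"x":0,"y":-0.08,"z":0,"spin":0},{"fingers":-1,"x":0,"y":-0.1,"z":0,"spin":0},{"fingers":-1,"x":0,"y":-0.11,"z":0,"spin":0},{"fingers":-1,"x":0,"y":-0.11,"z":0,"spin":0},{"fingers":-1,"x":0,"y":-0.11,"z":0,"spin":0}]' 15
python3 - <<'E'
from h import *
snap('side','s3');snap('top','t3')
E
```

```text
time_s: 8.2
ee_pos: [0.5894, -0.0094, 0.0318]
eef_rot: [-1.57, 0.001, 0.305]
force: [-0.4, 0.2, -0.7]
grip_width: 0.0278
time_s: 9.2
ee_pos: [0.5896, -0.0092, 0.1422]
eef_rot: [-1.571, 0.001, 0.306]
force: [-0.7, 0.0, -1.5]
grip_width: 0.0274
```

View pics/s3.png

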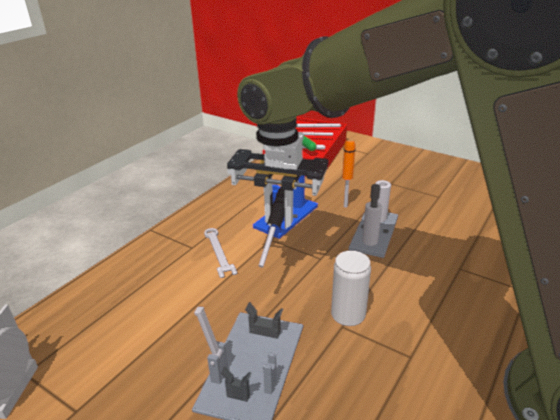

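The driver is now tilted strongly, blade from about (275,225) to the tip at (263,265). Next I get its geometry from depth.

```bash
python3 - <<'E'
from h import *
np.set_printoptions(precision=4,suppress=True)
im,W=snap('side','s4')
o=get_obs();g=o['ee_pos'];yaw=o['eef_rot'][2];c,s=np.cos(yaw),np.sin(yaw)
w=W[200:275,250:300].reshape(-1,3)-g
q=np.stack([w@[c,s,0],w[:,2],w@[-s,c,0]],1) # tool x, up, tool z
sel=(np.abs(q[:,0])<.02)&(q[:,2]>.04)&(q[:,2]<.14)&(np.abs(q[:,1])<.1)
b=q[sel];print(len(b),b.min(0),b.max(0))
p=np.polyfit(b[:,2],b[:,1],1);print('pitch deg',np.degrees(np.arctan(p[0])),'offset at z=0',p[1]); print(np.polyfit(b[:,2],b[:,0],1))
print(b[np.argsort(b[:,2])[::25]])
E
```

```text
228 [-0.0151 -0.0333  0.0401] [0.0086 0.0159 0.1209]
pitch deg -24.22997801307615 offset at z=0 0.024633376147760358
[ 0.0049 -0.0041]
[[-0.007   0.014   0.0401]
 [-0.002   0.0149  0.0429]
 [-0.0046  0.0015  0.0528]
 [-0.0039 -0.0047  0.0639]
 [-0.0047 -0.0073  0.0729]
 [ 0.     -0.0145  0.0834]
 [-0.0013 -0.0157  0.0939]
 [-0.0021 -0.0202  0.103 ]
 [-0.0071 -0.025   0.1134]
 [-0.0016 -0.0258  0.1199]]
```

```bash
python3 -m handwheel '[{"fingers":-1,"x":-0.01,"y":-0.01,"z":0.02,"spin":0},{"fingers":-1,"x":-0.02,"y":-0.01,"z":0.045,"spin":0},{"fingers":-1,"x":-0.024,"y":-0.01,"z":0.075,"spin":0},{"fingers":-1,"x":-0.024,"y":-0.01,"z":0.105,"spin":0},{"fingers":-1,"x":-0.024,"y":-0.01,"z":0.135,"spin":0},{"fingers":-1,"x":-0.024,"y":-0.01,"z":0.165,"spin":0},{"fingers":-1,"x":-0.024,"y":-0.01,"z":0.19,"spin":0},{"fingers":-1,"x":-0.024,"y":-0.01,"z":0.21,"spin":0},{"fingers":-1,"x":-0.024,"y":-0.01,"z":0.219,"spin":0},{"fingers":-1,"x":-0.024,"y":-0.01,"z":0.219,"spin":0}]' 15
python3 -m handwheel '[{"fingers":-1,"x":0,"y":0.01,"z":0,"spin":0},{"fingers":-1,"x":0,"y":0.02,"z":0,"spin":0},{"fingers":-1,"x":0,"y":0.03,"z":0,"spin":0},{"fingers":-1,"x":0,"y":0.04,"z":0,"spin":0},{"fingers":-1,"x":0,"y":0.05,"z":0,"spin":0},{"fingers":-1,"x":0,"y":0.06,"z":0,"spin":0},{"fingers":-1,"x":0,"y":0.065,"z":0,"spin":0},{"fingers":-1,"x":0,"y":0.07,"z":0,"spin":0},{"fingers":-1,"x":0,"y":0.07,"z":0,"spin":0},{"fingers":-1,"x":0,"y":0.07,"z":0,"spin":0}]' 15
python3 - <<'E'
from h import *
im,_=snap('side','s5');im2,_=snap('top','t5')
a=cv2.resize(im[220:420,150:390],(800,600)[:2] if 0 else (480,400));b=cv2.resize(im2[200:320,130:290],None,fx=2,fy=2)
o=np.zeros((400,800,3),np.uint8);o[:,:480]=a;o[:240,480:]=b;cv2.imwrite('pics/c5.png',o)
E
```

```text
time_s: 10.35
ee_pos: [0.5008, 0.1929, 0.1526]
eef_rot: [-1.571, 0.001, 0.307]
force: [-0.4, 0.0, -2.7]
grip_width: 0.0274
time_s: 11.35
ee_pos: [0.5013, 0.1924, 0.0832]
eef_rot: [-1.571, -0.0, 0.306]
force: [-0.1, -0.3, -1.8]
grip_width: 0.0277
```

View pics/c5.png

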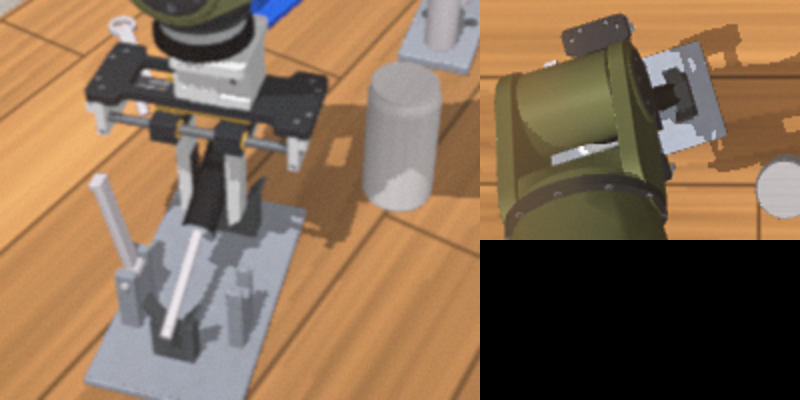

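The blade points along the carrier with its tip above the narrow saddle, crop (168,335), and the handle is over the wide one. A depth check of the blade line in the carrier frame comes next.

```bash
cat >> h.py <<'E'
def carrier(W):
    a=np.radians(-72.54);w=W-[.4914,.2231,0];return np.stack([w[...,0]*np.cos(a)+w[...,1]*np.sin(a),-w[...,0]*np.sin(a)+w[...,1]*np.cos(a),w[...,2]],-1)
E
python3 - <<'E'
from h import *
np.set_printoptions(precision=1,suppress=True)
im,W=snap('side','s6');q=carrier(W)*1000
g=im.max(2).astype(int)
for x in range(-110,90,8):
    s=(abs(q[...,0]-x)<4)&(abs(q[...,1])<12)&(q[...,2]>30)&(q[...,2]<150)
    b=q[s]
    if len(b): print(x,len(b),'y',np.median(b[:,1]),b[:,1].min(),b[:,1].max(),'z',np.median(b[:,2]),b[:,2].max(),'bright',np.median(g[s]))
s=(q[...,0]<-80)&(abs(q[...,1])<12)&(q[...,2]>35);print(q[s].min(0) if s.any() else None)
E
```

```text
-86 33 y -3.0558393354182742 -7.29902269169894 2.5851839809626664 z 56.47975463289556 60.68455406209638 bright 208.0
-78 36 y -2.652247691964203 -6.726595718941648 8.699921895202104 z 59.25185287607643 64.29560457498707 bright 222.0
-70 132 y -2.901660914931945 -11.9666524747979 11.935032882072369 z 46.943748080310264 66.54907954673916 bright 87.5
-62 71 y -2.5866064479991153 -11.399510547241716 11.687149540561615 z 62.82534158368036 69.47448914237364 bright 179.0
-54 28 y -3.4179086808326202 -6.9641610814750035 1.2520378377768766 z 69.3119399150941 71.45893010497961 bright 225.0
-46 35 y -3.246704072351605 -6.794785110673098 1.3057116758974312 z 71.80773944068952 75.2656030248905 bright 227.0
-38 29 y -2.4208637188226563 -6.77434382965783 1.7707391638536567 z 75.37368091307151 79.36892999739564 bright 225.0
-30 32 y -3.7495355505817884 -7.001384822058589 1.5502940303874961 z 78.54973195540865 81.17655532489887 bright 224.5
-22 31 y -3.5585850984203398 -7.118956885230944 1.5414756944419314 z 81.58843963753748 85.42674940730488 bright 222.0
-14 43 y -3.1069028633274662 -11.46487728707
[... 671 characters left out ...]
80736981284 -11.997980693738956 11.966220035541145 z 113.21978173867842 134.26736885977274 bright 49.0
42 67 y 0.2534729178264375 -11.020680028390393 11.96343839368275 z 116.30465726841743 125.06064798403249 bright 51.0
50 21 y 4.027811739922411 -8.249473721451725 10.161339533674996 z 118.10405095254006 120.53626699740182 bright 49.0
58 14 y 7.8489520661099235 4.11597130996688 11.671943718547801 z 118.3441100559689 124.50947466681006 bright 54.5
66 10 y 0.7366238106186924 -1.8379718875557032 7.24957119928522 z 31.490353114706885 124.31539467531427 bright 77.0
74 7 y 3.9315853297635406 1.8969746026076053 9.782864396809359 z 31.728071284819027 122.27568849835002 bright 80.0
[-88.4  -7.3  50.5]
```

```bash
python3 - <<'E'
from h import *
np.set_printoptions(precision=1,suppress=True)
for n in('side','top'):
  q=carrier(pts(n,np.load(f'pics/{n}0.npy').astype(float)))*1000
  for nm,x0,x1,zl in(('nar',-78,-59,53),('wide',60,86,55),('bar',-55,-15,90),('catch',-58,-15,60),):
    s=(q[...,0]>x0)&(q[...,0]<x1)&(abs(q[...,1])<(110 if nm=='bar' else 60))&(q[...,2]>zl)&(q[...,2]<170)
    if nm=='catch': s&=q[...,1]<-25
    b=q[s]
    if nm in('nar','wide'):
        for sg in(1,-1):
            c=b[(b[:,1]*sg>0)&(abs(b[:,1])<35)];print(n,nm,sg,len(c),c.min(0) if len(c) else '',c.max(0) if len(c) else '')
    elif len(b): print(n,nm,len(b),b.min(0),b.max(0),b.mean(0),'top',b[b[:,2]>b[:,2].max()-8].mean(0))
E
```

```text
side nar 1 83 [-74.    8.8  53.1] [-59.5  21.9  67.8]
side nar -1 51 [-74.9 -24.   53.2] [-59.8 -12.7  66.1]
side wide 1 72 [63.3 20.3 55.1] [85.6 31.4 67.5]
side wide -1 49 [ 64.2 -33.7  55.3] [ 85.  -22.4  67.1]
side bar 321 [-43.4  45.4  90. ] [-26.3  68.9 152.7] [-37.6  56.  124. ] top [-36.3  62.7 149. ]
side catch 115 [-52.2 -51.5  60.3] [-19.4 -39.5  72.4] [-37.  -45.6  67.2] top [-36.5 -45.7  68.8]
top nar 1 34 [-75.7   9.   54. ] [-61.6  23.1  68.6]
top nar -1 32 [-75.2 -22.5  53.8] [-61.7  -9.8  69.7]
top wide 1 45 [62.7 20.8 55.2] [82.5 32.3 67.4]
top wide -1 43 [ 63.2 -31.5  55.3] [ 83.1 -19.1  68.7]
top bar 108 [-43.9  47.5  90.6] [-29.8  71.  156. ] [-35.4  58.5 129.3] top [-36.5  65.  151.3]
top catch 39 [-51.3 -49.7  61.2] [-21.6 -37.9  74.1] [-36.3 -43.7  69.4] top [-36.9 -43.9  70.9]
```

```bash
python3 -m handwheel '[{"fingers":-1,"x":0.001,"y":0.006,"z":0,"spin":0},{"fingers":-1,"x":0.001,"y":0.012,"z":0,"spin":0},{"fingers":-1,"x":0.001,"y":0.017,"z":0,"spin":0},{"fingers":-1,"x":0.001,"y":0.021,"z":0,"spin":0},{"fingers":-1,"x":0.001,"y":0.025,"z":0,"spin":0},{"fingers":-1,"x":0.001,"y":0.029,"z":0,"spin":0},{"fingers":-1,"x":0.001,"y":0.033,"z":0,"spin":0},{"fingers":-1,"x":0.001,"y":0.037,"z":0,"spin":0},{"fingers":-1,"x":0.001,"y":0.041,"z":0,"spin":0},{"fingers":-1,"x":0.001,"y":0.041,"z":0,"spin":0}]' 8
python3 - <<'E'
from h import *
np.set_printoptions(precision=1,suppress=True)
im,W=snap('side','s7');q=carrier(W)*1000
cv2.imwrite('pics/c7.png',cv2.resize(im[220:420,150:390],None,fx=2,fy=2))
g=im.max(2).astype(int)
for x in range(-94,60,8):
    s=(abs(q[...,0]-x)<4)&(abs(q[...,1])<12)&(q[...,2]>35)&(q[...,2]<90)
    b=q[s]
    if len(b): print(x,len(b),'y',b[:,1].min(),b[:,1].max(),'z',np.median(b[:,2]),b[:,2].max(),np.median(g[s]))
E
```

```text
time_s: 12.5
ee_pos: [0.5019, 0.1926, 0.0414]
eef_rot: [-1.571, 0.001, 0.305]
force: [-0.1, 1.0, -0.0]
grip_width: 0.0275
-94 34 y -6.483656736509219 2.588531823548686 z 44.88940915242878 48.79139645183683 184.0
-86 30 y -6.3243234287256 2.010068057301681 z 46.875028883835824 50.823756584949756 222.0
-78 30 y -11.408401827108449 9.425913618887748 z 47.965745818163654 52.74592476024187 203.0
-70 116 y -11.997504355192559 11.873223360509133 z 47.65820730301851 57.65987949729223 88.0
-62 56 y -11.592513977323613 11.79181158902371 z 49.39816740466618 57.45696763272334 138.0
-54 27 y -6.440613221696536 2.1942860741161785 z 50.81956490468264 53.919757927816335 215.0
-46 26 y -6.556231677260733 1.1141863984154114 z 52.027253492267505 54.077973645038746 218.5
-38 27 y -6.247683329041643 2.8953091042473544 z 52.59148458033713 55.03030753338412 214.0
-30 23 y -6.40494883753977 1.4839314446997935 z 53.60112417162666 56.61694677776863 217.0
-22 25 y -5.889041452429515 2.5541540840673393 z 54.181029194629524 57.684264808834484 217.0
-14 32 y -11.447520329854218 3.4782851738966873 z 55.375027821833896 66.04842968268076 202.5
-6 59 y -11.614577852549663 10.675700661080189 z 64.86273068275905 68.61233735755934 53.0
2 57 y -11.613330750903401 10.648339481619054 z 65.82974388704532 70.64193373128968 53.0
10 52 y -11.261412926649742 10.559612251063953 z 66.8714018347274 69.7606333317451 53.0
18 51 y -11.816152053969956 9.983702348920293 z 67.59183257182755 71.13342108057729 53.0
26 60 y -11.704792879455296 11.987925002956992 z 68.77572272092698 87.83333167779107 50.0
34 60 y -11.05181539785309 11.96337923262117 z 69.87292683879664 86.27186624938244 46.0
42 46 y -9.83643302171222 11.679283956763474 z 70.88977933002067 75.67061507638351 47.0
50 17 y -6.8091482119757 10.628141306454642 z 72.03780333339982 73.99403816377048 47.0
58 12 y 4.679753989458484 11.682975478857625 z 68.9875884682512 72.35449330472632 46.0
```

View pics/c7.png

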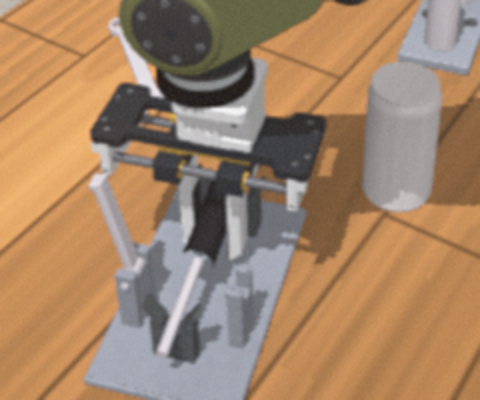

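The blade sits in the narrow slot at about 7° pitch, shoulder near x = -11 mm. Next I lower the last bit, shift 3 mm toward +x, and release.

```bash
python3 -m handwheel '[{"fingers":-1,"x":0,"y":0.002,"z":-0.001,"spin":0},{"fingers":-1,"x":0,"y":0.004,"z":-0.002,"spin":0},{"fingers":-1,"x":0,"y":0.006,"z":-0.003,"spin":0},{"fingers":-1,"x":0,"y":0.008,"z":-0.003,"spin":0},{"fingers":-1,"x":0,"y":0.009,"z":-0.003,"spin":0},{"fingers":-1,"x":0,"y":0.009,"z":-0.003,"spin":0},{"fingers":-0.3,"x":0,"y":0.009,"z":-0.003,"spin":0},{"fingers":-0.1,"x":0,"y":0.009,"z":-0.003,"spin":0},{"fingers":0,"x":0,"y":0.009,"z":-0.003,"spin":0},{"fingers":0,"x":0,"y":0.009,"z":-0.003,"spin":0}]' 8
python3 -m handwheel '[{"fingers":0.2,"x":0,"y":0,"z":0,"spin":0},{"fingers":0.2,"x":0,"y":0,"z":0,"spin":0},{"fingers":0.2,"x":0,"y":-0.01,"z":0,"spin":0},{"fingers":0.2,"x":0,"y":-0.03,"z":0,"spin":0},{"fingers":0.2,"x":0,"y":-0.06,"z":0,"spin":0},{"fingers":0.2,"x":0,"y":-0.1,"z":0,"spin":0},{"fingers":0.2,"x":0,"y":-0.14,"z":0,"spin":0},{"fingers":0.2,"x":0,"y":-0.18,"z":0,"spin":0},{"fingers":0.2,"x":0,"y":-0.18,"z":0,"spin":0},{"fingers":0.2,"x":0,"y":-0.18,"z":0,"spin":0}]' 8
python3 - <<'E'
from h import *
np.set_printoptions(precision=1,suppress=True)
im,W=snap('side','s8');q=carrier(W)*1000
cv2.imwrite('pics/c8.png',cv2.resize(im[220:420,150:390],None,fx=2,fy=2))
g=im.max(2).astype(int)
for x in range(-102,106,8):
    s=(abs(q[...,0]-x)<4)&(abs(q[...,1])<12)&(q[...,2]>35)&(q[...,2]<90)
    b=q[s]
    if len(b): print(x,len(b),'y %.1f %.1f z %.1f %.1f g %d'%(b[:,1].min(),b[:,1].max(),np.median(b[:,2]),b[:,2].max(),np.median(g[s])))
E
```

```text
time_s: 13.55
ee_pos: [0.503, 0.1898, 0.033]
eef_rot: [-1.571, -0.0, 0.305]
force: [-0.3, 0.3, 0.2]
grip_width: 0.0463
time_s: 14.55
ee_pos: [0.503, 0.1898, 0.2138]
eef_rot: [-1.571, -0.002, 0.305]
force: [-0.4, -0.6, -1.5]
grip_width: 0.0563
-94 25 y -6.6 1.9 z 46.4 51.3 g 178
-86 29 y -6.5 1.7 z 48.4 51.1 g 193
-78 29 y -7.0 5.6 z 48.8 50.7 g 197
-70 109 y -11.9 12.0 z 47.2 56.5 g 83
-62 63 y -12.0 12.0 z 49.3 56.5 g 122
-54 26 y -6.8 2.2 z 49.2 51.0 g 196
-46 23 y -6.9 1.6 z 48.6 52.2 g 197
-38 24 y -7.6 0.4 z 49.1 51.7 g 195
-30 25 y -7.5 1.1 z 48.3 50.6 g 197
-22 22 y -7.2 0.8 z 48.6 51.6 g 200
-14 21 y -7.3 0.8 z 48.6 51.5 g 195
-6 36 y -11.9 8.2 z 56.4 59.0 g 63
2 47 y -11.3 8.2 z 57.1 60.8 g 49
10 43 y -12.0 8.2 z 57.4 60.1 g 49
18 42 y -11.8 7.7 z 57.5 60.2 g 50
26 43 y -11.9 7.5 z 57.1 61.0 g 49
34 43 y -11.8 8.7 z 57.2 60.5 g 50
42 39 y -11.9 8.0 z 57.5 60.7 g 50
50 38 y -11.5 7.8 z 58.0 60.2 g 50
58 35 y -11.6 7.1 z 56.6 59.6 g 49
66 40 y -12.0 9.7 z 58.0 60.4 g 51
74 31 y -11.8 7.5 z 57.3 61.3 g 53
82 26 y -11.1 5.9 z 56.5 58.9 g 51
90 13 y -11.6 2.9 z 53.6 56.1 g 78
```

View pics/c8.png

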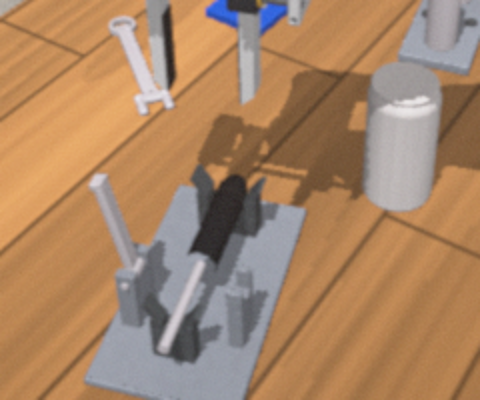

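The driver lies level in both saddles: shoulder at about x = -10, y about -1.5 and axis at z about 46 mm. Now the bar. I go behind it with closed fingers and swing it over.

```bash
python3 -m handwheel '[{"fingers":-1,"x":0.04,"y":0,"z":0,"spin":0},{"fingers":-1,"x":0.075,"y":0,"z":0,"spin":0},{"fingers":-1,"x":0.104,"y":0,"z":0.02,"spin":0},{"fingers":-1,"x":0.104,"y":0,"z":0.05,"spin":0},{"fingers":-1,"x":0.104,"y":0,"z":0.072,"spin":0},{"fingers":-1,"x":0.104,"y":0.02,"z":0.072,"spin":0},{"fingers":-1,"x":0.104,"y":0.045,"z":0.072,"spin":0},{"fingers":-1,"x":0.104,"y":0.065,"z":0.072,"spin":0},{"fingers":-1,"x":0.104,"y":0.077,"z":0.072,"spin":0},{"fingers":-1,"x":0.104,"y":0.077,"z":0.072,"spin":0}]' 20
python3 -m handwheel '[{"fingers":-1,"x":-0.012,"y":0.001,"z":0,"spin":0},{"fingers":-1,"x":-0.022,"y":0.001,"z":0,"spin":0},{"fingers":-1,"x":-0.03,"y":0.001,"z":0,"spin":0},{"fingers":-1,"x":-0.037,"y":0,"z":0,"spin":0},{"fingers":-1,"x":-0.044,"y":-0.0005,"z":0,"spin":0},{"fingers":-1,"x":-0.052,"y":0,"z":0,"spin":0},{"fingers":-1,"x":-0.059,"y":0.0005,"z":0,"spin":0},{"fingers":-1,"x":-0.067,"y":0.003,"z":0,"spin":0},{"fingers":-1,"x":-0.074,"y":0.0055,"z":0,"spin":0},{"fingers":-1,"x":-0.074,"y":0.0055,"z":0,"spin":0}]' 20
python3 - <<'E'
from h import *
im,W=snap('side','s9')
cv2.imwrite('pics/c9.png',cv2.resize(im[200:420,130:390],None,fx=2,fy=2))
print(carrier(get_obs()['ee_pos']))
E
```

```text
time_s: 15.6
ee_pos: [0.5796, 0.2893, 0.1333]
eef_rot: [-1.571, 0.004, 0.305]
force: [-0.1, 0.6, -1.1]
grip_width: 0.0003
time_s: 16.6
ee_pos: [0.5089, 0.2672, 0.13]
eef_rot: [-1.571, 0.001, 0.306]
force: [-0.7, -0.3, 0.3]
grip_width: 0.0003
[-0.0367822   0.03047252  0.13017772]
```

View pics/c9.png

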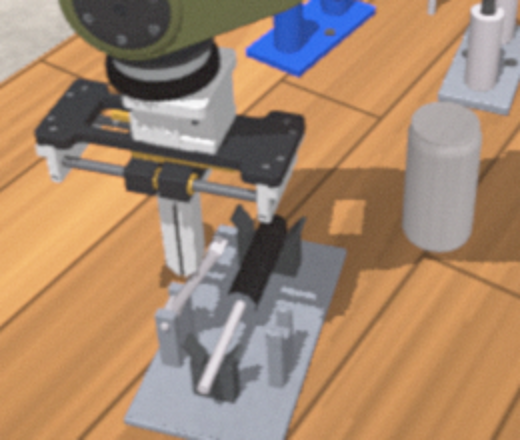

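The bar has passed upright, with its tip at crop (220,243) and the finger behind it. I continue the arc down to home.

```bash
python3 -m handwheel '[{"fingers":-1,"x":-0.007,"y":0.004,"z":0,"spin":0},{"fingers":-1,"x":-0.0126,"y":0.008,"z":0,"spin":0},{"fingers":-1,"x":-0.018,"y":0.0135,"z":0,"spin":0},{"fingers":-1,"x":-0.023,"y":0.02,"z":0,"spin":0},{"fingers":-1,"x":-0.027,"y":0.0265,"z":0,"spin":0},{"fingers":-1,"x":-0.03,"y":0.034,"z":0,"spin":0},{"fingers":-1,"x":-0.032,"y":0.041,"z":0,"spin":0},{"fingers":-1,"x":-0.033,"y":0.046,"z":0,"spin":0},{"fingers":-1,"x":-0.033,"y":0.049,"z":0,"spin":0},{"fingers":-1,"x":-0.033,"y":0.049,"z":0,"spin":0}]' 20
python3 -m handwheel '[{"fingers":-1,"x":0,"y":0.0005,"z":0,"spin":0},{"fingers":-1,"x":0,"y":0.001,"z":0,"spin":0},{"fingers":-1,"x":0,"y":0.001,"z":0,"spin":0},{"fingers":-1,"x":0,"y":0.001,"z":0,"spin":0},{"fingers":-1,"x":0,"y":0.001,"z":0,"spin":0},{"fingers":-1,"x":0,"y":0.001,"z":0,"spin":0},{"fingers":-1,"x":0,"y":0.001,"z":0,"spin":0},{"fingers":-1,"x":0,"y":0.001,"z":0,"spin":0},{"fingers":-1,"x":0,"y":0.001,"z":0,"spin":0},{"fingers":-1,"x":0,"y":0.001,"z":0,"spin":0}]' 20
```

```text
time_s: 17.65
ee_pos: [0.4784, 0.2575, 0.0814]
eef_rot: [-1.571, 0.001, 0.305]
force: [0.4, -0.2, 0.1]
grip_width: 0.0004
time_s: 18.65
ee_pos: [0.4785, 0.2576, 0.0811]
eef_rot: [-1.571, -0.0, 0.305]
force: [-4.9, -1.5, 11.4]
grip_width: 0.0005
```

A force of 11 N means the bar is on its stop. I press slightly more, then withdraw and check.

```bash
python3 -m handwheel '[{"fingers":-1,"x":0,"y":0.0005,"z":0,"spin":0},{"fingers":-1,"x":0,"y":0.0005,"z":0,"spin":0},{"fingers":-1,"x":0,"y":0.0005,"z":0,"spin":0},{"fingers":-1,"x":0,"y":-0.01,"z":0,"spin":0},{"fingers":-1,"x":0,"y":-0.03,"z":0,"spin":0},{"fingers":-1,"x":0,"y":-0.07,"z":0,"spin":0},{"fingers":-1,"x":0,"y":-0.11,"z":0,"spin":0},{"fingers":-1,"x":0,"y":-0.15,"z":0,"spin":0},{"fingers":-1,"x":0,"y":-0.18,"z":0,"spin":0},{"fingers":-1,"x":0,"y":-0.18,"z":0,"spin":0}]' 20
python3 -m handwheel '[{"fingers":-1,"x":0,"y":0,"z":-0.04,"spin":0},{"fingers":-1,"x":0,"y":0,"z":-0.08,"spin":0},{"fingers":-1,"x":0,"y":0,"z":-0.12,"spin":0},{"fingers":-1,"x":0,"y":0,"z":-0.16,"spin":0},{"fingers":-1,"x":0,"y":0,"z":-0.2,"spin":0},{"fingers":-1,"x":0,"y":0,"z":-0.23,"spin":0},{"fingers":-1,"x":0,"y":0,"z":-0.25,"spin":0},{"fingers":-1,"x":0,"y":0,"z":-0.25,"spin":0},{"fingers":-1,"x":0,"y":0,"z":-0.25,"spin":0},{"fingers":-1,"x":0,"y":0,"z":-0.25,"spin":0}]' 20
python3 - <<'E'
from h import *
im,W=snap('side','s10');im2,W2=snap('top','t10')
a=cv2.resize(im[220:420,150:390],None,fx=2,fy=2);b=cv2.resize(im2[200:320,130:290],None,fx=2,fy=2)
o=np.zeros((400,800,3),np.uint8);o[:,:480]=a;o[:240,480:]=b;cv2.imwrite('pics/c10.png',o)
for n,w in(('side',W),('top',W2)):
    q=carrier(w)*1000
    for y in range(-55,50,10):
        s=(abs(q[...,0]+37)<6)&(abs(q[...,1]-y)<5)&(q[...,2]>30)&(q[...,2]<160)
        if s.any(): print(n,y,s.sum(),'z %.1f max %.1f'%(np.median(q[s][:,2]),q[s][:,2].max()))
q=carrier(W)*1000
for x in(-90,-54,-20,-14,-10,-6,2,40,80):
    s=(abs(q[...,0]-x)<3)&(abs(q[...,1])<12)&(q[...,2]>35)&(q[...,2]<80);b=q[s]
    if len(b):print(x,'y %.1f %.1f z %.1f %d'%(b[:,1].min(),b[:,1].max(),np.median(b[:,2]),np.median(im.max(2)[s])))
w=W2[270:320,255:310].reshape(-1,3);w=w[w[:,2]>.12];print('can',w.mean(0) if len(w) else None)
w=W2[250:285,365:400].reshape(-1,3);w=w[w[:,2]>.145];print('punch',w.mean(0) if len(w) else None)
A=cv2.imread('pics/side0.png')[220:285,200:245].astype(int);print('wrench diff',abs(A-im[220:285,200:245]).mean())
E
```

```text
time_s: 19.65
ee_pos: [0.4796, 0.2581, 0.265]
eef_rot: [-1.57, -0.007, 0.305]
force: [-0.3, -0.1, -0.5]
grip_width: 0.0004
time_s: 20.65
ee_pos: [0.5534, 0.02, 0.2602]
eef_rot: [-1.571, 0.0, 0.306]
force: [0.4, -0.1, 0.4]
grip_width: 0.0003
side -55 41 z 48.4 max 64.6
side -45 18 z 62.1 max 65.2
side -35 43 z 61.0 max 63.7
side -25 51 z 60.8 max 63.5
side -15 50 z 60.7 max 63.5
side -5 63 z 60.3 max 63.2
side 5 52 z 60.6 max 63.2
side 15 48 z 61.1 max 63.6
side 25 47 z 61.1 max 63.9
side 35 49 z 60.5 max 64.3
side 45 31 z 63.6 max 66.8
top -45 23 z 64.0 max 67.9
top -35 21 z 62.2 max 65.7
top -25 23 z 63.8 max 66.1
top -15 22 z 63.2 max 65.8
top -5 23 z 62.8 max 66.9
top 5 21 z 63.4 max 66.4
top 15 22 z 63.2 max 65.1
top 25 22 z 62.9 max 67.2
top 35 21 z 62.5 max 67.1
top 45 21 z 65.3 max 67.5
-90 y -7.0 2.0 z 47.2 162
-54 y -7.1 1.8 z 49.4 179
-20 y -6.6 -2.8 z 48.4 189
-14 y -7.6 0.8 z 48.7 183
-10 y -8.4 1.5 z 48.8 172
-6 y -11.6 8.0 z 57.8 60
2 y -11.9 8.6 z 57.5 45
40 y -11.1 8.6 z 57.2 46
80 y -11.9 7.7 z 57.4 46
can [0.44949125 0.00915205 0.57991676]
punch [ 0.46915698 -0.19515922  0.15643545]
wrench diff 4.563532763532764
```

View pics/c10.png

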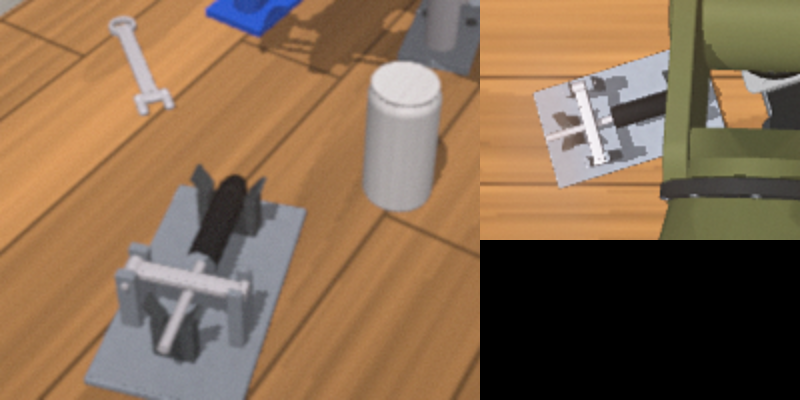

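The bar lies level in its catch, from crop (130,265) to (245,288). Its height varies by under 2 mm along its length. The driver is unchanged in both saddles, and the can, wrench and punch stand where they were. The robot is clear, so I hand in.

```bash
python3 -c "
from station import workorder;print(workorder.hand_in())"
```

```text
the job is handed in; nothing more can be done
None
```

The job is done and handed in at about 21 s of the 61 s allowed; the hand-in reported no verdict.

**What I did:** I pulled the screwdriver out of its tube and dragged its tip on the bench in a light grip to tilt it towards level. I then lowered it into both saddles, where it settled level, and released it. With the fingers shut I swung the bar over and pressed it onto its stop (11 N measured, then about 0.5 mm further), and moved the arm clear.

**Last checks:**
- **Driver:** it lies level, with its axis at z ≈ 45–46 mm. The shoulder is at x ≈ -9 mm. It sits at y ≈ -1.5 mm after correcting for the side camera's bias of about 1.3 mm; uncorrected, the reading is about -3 mm. All are within the limits.
- **Bar:** its height varies by under 2 mm along its length, so I take it as home in the catch.
- **Bystanders:** the punch reads the same position as at the start, and the wrench and can look unmoved in the side picture. The numeric can check in the top view failed because the arm hid it, so that one rests on the side picture only.

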